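Find the cushioned adapter with the probe rod and load the tube

ROBOT

A 6-joint arm with a two-finger parallel gripper is mounted at the origin on the work surface. World frame = base frame: x ahead of the robot, y to its left, z up, the work surface at z = 0. Lengths are in m, angles in rad, forces in N, time in s.
With the tool pointing down it reaches from about 0.35 to 0.775 m from the base axis. Payload 5.5 kg.
Tool frame: the origin (TCP) lies where the fingers leave the gripper's body, on its centre line; the fingertips stand env.tip_reach ahead of it and the grasp point (between the pads) lies 54 mm ahead of it (env.tip_reach is the distance from the TCP to the fingertips, in m); z points along the fingers, y is the line along which they close (so a half turn about z gives the same grasp; the last joint's range is limited). The gripper opens to 85 mm and grips with 20 to 120 N. Pads are 22 mm wide; open, the fingers measure 114 mm over their backs; the gripper's body (76 mm by 85 mm) begins 54 mm behind the grasp point. The pads swing forward as they close: fully open they stand 13 mm farther back than shut.
Start: joints at [0.977, 0.313, 0.046, 1.304, 0, 1.431], TCP at [0.252, 0.517, 0.304] pointing down, gripper open.
Joint ranges: [-2.76, 2.76], [-0.86, 1.69], [-1.03, 1.26], [-2.2, 2.34], [-1.47, 1.5], [-3.14, 3.14]. Speed limits (rad/s): [2.57, 2.57, 3.14, 3.14, 3.14, 3.14].

INTERFACE

Orientations are given as a unit quaternion [w, x, y, z].
In Python, from workcell import status, optics, hand_in, env gives the robot as it stands.
- The arm moves only by the shell command python3 -m handwheel 'ROWS' [FORCE]. ROWS is a JSON object whose one key "deltas" holds a list of rows, each a list of 5 numbers: the opening, from -1 (shut) to 1 (fully open), then the shift along the tool's x, y, z in units of 40 mm (1.0 is 40 mm), then the turn about the tool's z in units of 10 degrees (1.0 is 10 degrees). In form: {"deltas": [[jaw, x, y, z, roll], ...]}. A call has 1 to 20 rows; each row shifts and turns the commanded pose from where the row before left it, along the tool's axes as they then stand; what a row does not reach is not made up. A row lasts 1/8 s, in which the tool goes at most 62.5 mm and 10.7 degrees, less where a joint would pass 70% of its speed; a pose out of reach is approached as far as the arm can. A call is refused whole if a number of a shift passes 1 or a number of a turn 1, either way. A call with a gripper value outside its range is refused whole. The fingers move at their own pace and stop on an object; FORCE is the grip in N (left out, the last holds). Time passes only in rows, so rows that do not move let the fingers close. It gives the time, the measured TCP pose, the force, the opening and the grip force at its end, in the units of the state.
- status.get_state(): the state, without advancing time (a new reading comes with each control period).
- optics.read_camera(name): name is "side" or "top" or "wrist"; returns a dict with "frame" (384x512x3 uint8, red, green, blue), "depth" (384x512 float32, m along the optical axis (not along the pixel's ray), 0 where there is no reading), "vfov" (degrees; the focal length in pixels is half the picture's height over the tangent of half this angle, whatever the lens; pixels are square), "cx", "cy" (the principal point, pixels), "k1" (the pictures are not rectified: a ray, as slopes to the right and down, at radius r is drawn at 1 + k1 r^2 times it, then the intrinsics apply), "origin" and "attitude" of the camera in the world. Camera axes: x right, y down, z forward; pixel columns grow to the right and rows downward; lengths in m; the calibration is good to about 2 mm. A picture is of the moment at which its call begins.
- hand_in(): hands the job in; it is judged then, once.
The state is a dict: "clock": time; "joint_pos": joint angles; "qvel": joint speeds; "tau": joint torques, N m; "tcp_pos": TCP position; "orientation": TCP orientation; "wrist_force": force on the tool from outside, world axes, zero at the start; "ft_torque": the same for the moment, N m; "finger_gap": finger opening in m; "grip_force": force on a finger pad.
Only numpy, scipy, OpenCV 4.12 (cv2) and the standard library are available. Lean on these libraries where they do the work, as an engineer would, in place of code of your own. Each camera call takes 0.05 s, during which the arm holds its last target. There are 200 camera calls.

TASK

Only one of the four tube adapters in the grey draining tray still has the rubber cushion that closes the bottom of its bore; the others are open right through. Feel down the bores with the steel probe rod until its tip rests on the cushion, stand the rod back in its stand, then lower the stoppered glass tube into that adapter, without letting it drop and never down an open one. Leave all four adapters standing in the tray and do not shift the bottle.

Things in the scene. Friction and masses are not known exactly. Their poses are not given: they have to be found in the camera images.
- adapter_a: one of four like tube adapters: loose grey plastic cylinder 44 mm across, 80 mm tall, about 120 g, upright in the draining tray. Bore along its axis 22 mm across, with a 4 mm thick lip round a 12 mm hole at the bottom. One, a different one each time, keeps its cushion: there the bore ends 20 mm above the underside. Origin: centre of the underside; z up the bore
- adapter_b: one of four like tube adapters: loose grey plastic cylinder 44 mm across, 80 mm tall, about 120 g, upright in the draining tray. Bore along its axis 22 mm across, with a 4 mm thick lip round a 12 mm hole at the bottom. One, a different one each time, keeps its cushion: there the bore ends 20 mm above the underside. Origin: centre of the underside; z up the bore
- adapter_c: one of four like tube adapters: loose grey plastic cylinder 44 mm across, 80 mm tall, about 120 g, upright in the draining tray. Bore along its axis 22 mm across, with a 4 mm thick lip round a 12 mm hole at the bottom. One, a different one each time, keeps its cushion: there the bore ends 20 mm above the underside. Origin: centre of the underside; z up the bore
- adapter_d: one of four like tube adapters: loose grey plastic cylinder 44 mm across, 80 mm tall, about 120 g, upright in the draining tray. Bore along its axis 22 mm across, with a 4 mm thick lip round a 12 mm hole at the bottom. One, a different one each time, keeps its cushion: there the bore ends 20 mm above the underside. Origin: centre of the underside; z up the bore
- rod: steel probe rod, 190 mm long, about 100 g: shaft 10 mm across for the first 130 mm from the tip, then a white ribbed handle, a cylinder 24 mm across and 60 mm long. It starts upright in the rod stand, tip on the floor of the stand's hole, and may lean a few degrees. Origin: centre of the tip's end face; z: from tip to handle
- rod_tip (a point): the same point as the rod's origin: centre of the tip's end face
- rod_grip (a point): point on the rod's axis 160 mm from the tip, the middle of the handle: where to grasp it
- rod_stand: aluminium block 60 x 60 x 70 mm (height), fixed to the bench, with one upright hole 16 mm across and 60 mm deep (its floor 10 mm above the bench) in the middle of its top, mouth bevelled 3 mm. Origin: centre of the underside; sides along x and y
- stand_mouth (a point): centre of the mouth of the stand's hole, in the stand's top face, 70 mm above the bench
- drain_tray: grey plastic draining tray, fixed, 140 mm (its x) by 380 mm (its y) outside, 22 mm high, walls and floor 4 mm thick. The adapters start in a single row along its y, about 85 mm apart. Origin: centre of the underside, on the bench
- tube: stoppered glass sample tube, 112 mm long, about 30 g: clear round-bottomed tube 16 mm across, tan stopper 20 mm across and 24 mm long at the top. It starts upright in the middle hole of the tube rack, its bottom 10 mm above the bench. Origin: lowest point of the tube; z: from bottom to stopper
- tube_bottom (a point): the same point as the tube's origin: its lowest point
- tube_cap (a point): point on the tube's axis 100 mm from its bottom, the middle of the stopper: where to grasp it
- tube_rack: white plastic block 50 mm (its x) by 150 mm (its y), 60 mm high, fixed, with three upright holes 20 mm across and 50 mm deep along y; the tube stands in the middle one. Origin: centre of the underside
- bottle: bystander: amber reagent bottle, 64 mm across and 130 mm tall, loose on the bench beyond the rod stand. Origin: centre of the underside
Not all that is in view belongs to the job. Leave any blue or yellow look-alike of the adapter_b alone.

How it is judged:
By the outcome, as a careful person would: the job done as asked, in the order asked, and still so for the second after the job is handed in, with the robot touching nothing.
It also fails if it takes over 72 s, if anything falls off the work surface, if the arm or the gripper's body presses on something with over 40 N, if the wrist force passes 120 N, or if a joint passes its speed limit or range.

## Working session

There is one attempt and no reset: what is moved stays moved. The work goes in short steps, Python scripts to look and compute and a shell command to move; the robot and the scene stay as the last step left them, time stands still between calls to the robot, and variables do not carry over. Pictures are saved under pics/ and viewed, at most 10 in all, crops included, and the job is handed in when it is done.

```bash
mkdir -p pics; ls
cat > h.py <<'E'
import numpy as np, cv2
from workcell import status, optics, hand_in, env
from scipy.spatial.transform import Rotation as R
def cam(n):
    c=optics.read_camera(n); c['f']=192/np.tan(np.radians(c['vfov'])/2)
    a=np.array(c['attitude'],float)
    c['R']=a if a.shape==(3,3) else R.from_quat(a,scalar_first=True).as_matrix()
    c['o']=np.array(c['origin']); return c
def ray(c,u,v):
    K=np.array([[c['f'],0,c['cx']],[0,c['f'],c['cy']],[0,0,1.]])
    p=cv2.undistortPoints(np.array([[[u,v]]],float),K,np.array([c['k1'],0,0,0.]))[0,0]
    return np.array([p[0],p[1],1.])
def onz(c,u,v,z):
    d=c['R']@ray(c,u,v); return c['o']+d*(z-c['o'][2])/d[2]
def pt(c,u,v):
    return c['o']+c['R']@(ray(c,u,v)*c['depth'][int(v),int(u)])
def cloud(c):
    K=np.array([[c['f'],0,c['cx']],[0,c['f'],c['cy']],[0,0,1.]])
    v,u=np.mgrid[:384,:512]
    p=cv2.undistortPoints(np.stack([u,v],-1).reshape(-1,1,2).astype(float),K,np.array([c['k1'],0,0,0.]))[:,0]
    p=np.c_[p,np.ones(len(p))]*c['depth'].reshape(-1,1)
    return (c['o']+p@c['R'].T).reshape(384,512,3)
def save(c,n): cv2.imwrite('pics/'+n,c['frame'][...,::-1])
E
python3 - <<'E'
from h import *
for n in ['side','top']:
    c=cam(n); save(c,n+'.png'); print(n,c['o'],c['R'].round(3).tolist(),c['k1'],c['f'])
print(status.get_state(),env.tip_reach)
E
```

```text
pics
side [ 0.18917578 -0.79114909  1.05694169] [[0.89, -0.332, 0.313], [-0.456, -0.665, 0.591], [0.012, -0.669, -0.744]] -0.005650280073572322 467.57915932894576
top [ 0.48141714 -0.02655308  1.1619563 ] [[0.006, -0.995, 0.099], [-1.0, -0.009, -0.024], [0.025, -0.099, -0.995]] -0.1559159892329906 441.87343468857824
{'clock': 0.1, 'joint_pos': array([9.77406686e-01, 3.13919583e-01, 4.50952234e-02, 1.30361265e+00,
       2.14095694e-06, 1.43121509e+00]), 'qvel': array([-1.80504037e-04, -1.86250347e-03,  2.52583745e-03, -1.63384239e-03,
       -4.98211026e-05,  2.17279103e-03]), 'tau': array([ 2.61488596e-03, -4.81724524e+01,  2.99244297e+01,  1.27030021e-02,
       -1.35779887e-04, -7.13948793e-06]), 'tcp_pos': array([0.25188102, 0.51651587, 0.30310228]), 'orientation': array([-2.94958228e-04,  2.24962086e-01,  9.74367172e-01, -7.65482514e-04]), 'wrist_force': array([ 0.36296104, -0.93119568,  1.15862224]), 'ft_torque': array([0.0427222 , 0.02108364, 0.06160677]), 'grip_force': 0.0, 'finger_gap': 0.08549596761242251} 0.0726
```

View pics/top.png

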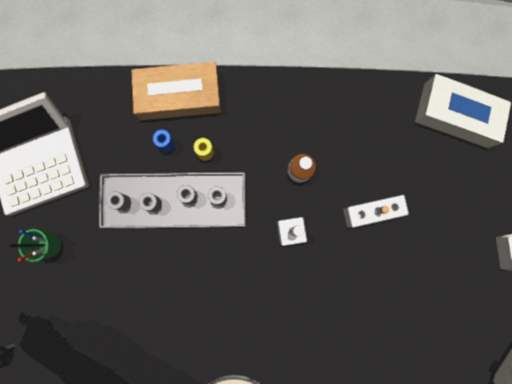

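View pics/side.png

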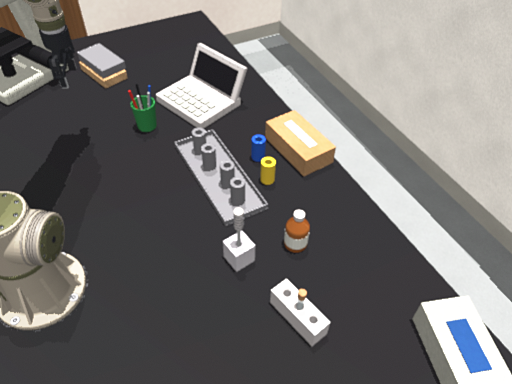

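The top view shows four grey adapters in the tray at (119,201), (150,203), (187,195) and (217,197). Blue (163,140) and yellow (203,149) are look-alikes outside the tray. The rod and stand are at (292,231), the tube's stopper is at (385,209) in the rack, and the bottle is at (302,167). Next I'll measure with both clouds.

Run:
```python
from h import *
P={}
for n in ['top','side']:
    c=cam(n); X=cloud(c); ok=c['depth']>0; P[n]=X
    print(n)
    if n=='top':
        rough=[onz(c,u,v,.084)[:2] for u,v in[(119,201),(150,203),(187,195),(217,197)]]
        st=onz(c,292,231,.07)[:2]; rk=onz(c,382,210,.06)[:2]; bo=onz(c,302,167,.12)[:2]
    for r in rough:
        m=ok&(abs(X[...,2]-.084)<.005)&(np.linalg.norm(X[...,:2]-r,axis=-1)<.035)
        q=X[m]; (ctr,rad)=cv2.minEnclosingCircle(q[:,:2].astype(np.float32))
        print('adapter',np.round(r,4),np.round(ctr,4),round(rad,4),np.median(q[:,2]).round(4),m.sum())
    m=ok&(abs(X[...,2]-.07)<.004)&(np.linalg.norm(X[...,:2]-st,axis=-1)<.06)
    print('stand',cv2.minAreaRect(X[m][:,:2].astype(np.float32)),np.median(X[m][:,2]))
    m=ok&(X[...,2]>.13)&(X[...,2]<.24)&(np.linalg.norm(X[...,:2]-st,axis=-1)<.06)
    q=X[m]
    for a in np.arange(.13,.225,.015):
        s=q[(q[:,2]>=a)&(q[:,2]<a+.015)]
        if len(s): print('rod',a.round(3),len(s),s.min(0).round(4),s.max(0).round(4))
    m=ok&(abs(X[...,2]-.06)<.004)&(np.linalg.norm(X[...,:2]-rk,axis=-1)<.1)
    print('rack',cv2.minAreaRect(X[m][:,:2].astype(np.float32)),np.median(X[m][:,2]))
    m=ok&(X[...,2]>.09)&(X[...,2]<.135)&(np.linalg.norm(X[...,:2]-rk,axis=-1)<.05)
    q=X[m]; print('cap',len(q),q.min(0).round(4),q.max(0).round(4),cv2.minEnclosingCircle(q[q[:,2]>q[:,2].max()-.006][:,:2].astype(np.float32)))
    m=ok&(X[...,2]>.05)&(np.linalg.norm(X[...,:2]-bo,axis=-1)<.06); q=X[m]; print('bottle',q.min(0).round(3),q.max(0).round(3))
```

```text
top
adapter [0.5625 0.2847] [0.565  0.2962] 0.0225 0.0841 179
adapter [0.5584 0.2069] [0.5625 0.2141] 0.0216 0.0839 181
adapter [0.579 0.116] [0.583  0.1197] 0.0222 0.0843 192
adapter [0.5747 0.0423] [0.5801 0.0444] 0.0218 0.0843 179
stand ((0.49313628673553467, -0.14233221113681793), (0.06007607281208038, 0.06056944280862808), 9.342382431030273) 0.0703890914975085
rod 0.145 7 [ 0.4809 -0.141   0.1465] [ 0.5035 -0.1296  0.1599]
rod 0.16 7 [ 0.4809 -0.1413  0.1613] [ 0.5012 -0.13    0.1721]
rod 0.175 8 [ 0.4831 -0.1393  0.181 ] [ 0.5051 -0.1304  0.189 ]
rod 0.19 102 [ 0.4809 -0.1536  0.1912] [ 0.5051 -0.1301  0.2045]
rack ((0.5453218221664429, -0.3657207489013672), (0.05093884468078613, 0.1509985774755478), 12.547642707824707) 0.06022923483202325
cap 67 [ 0.5361 -0.3709  0.0909] [ 0.5541 -0.3546  0.1273] ((0.5446839332580566, -0.36402371525764465), 0.009153304621577263)
bottle [ 0.623 -0.197  0.051] [ 0.685 -0.136  0.135]
side
adapter [0.5625 0.2847] [0.5671 0.2956] 0.0245 0.0837 94
adapter [0.5584 0.2069] [0.5663 0.2124] 0.0229 0.0839 99
adapter [0.579 0.116] [0.5851 0.1213] 0.0236 0.084 114
adapter [0.5747 0.0423] [0.5845 0.0426] 0.0241 0.0846 119
stand ((0.4965446889400482, -0.14314109086990356), (0.06258262693881989, 0.06435292214155197), 10.053356170654297) 0.07058056918553679
rod 0.13 7 [ 0.486  -0.1544  0.1417] [ 0.5002 -0.1433  0.1443]
rod 0.145 35 [ 0.4838 -0.1559  0.1457] [ 0.505  -0.1402  0.1597]
rod 0.16 39 [ 0.4833 -0.1562  0.16  ] [ 0.5046 -0.1398  0.1747]
rod 0.175 37 [ 0.4836 -0.1557  0.1754] [ 0.5046 -0.1406  0.1894]
rod 0.19 88 [ 0.4839 -0.1559  0.1907] [ 0.5067 -0.1312  0.2038]
rack ((0.5460545420646667, -0.3629526197910309), (0.05165084823966026, 0.15245795249938965), 12.012843132019043) 0.06066100959977683
cap 99 [ 0.5359 -0.3732  0.0902] [ 0.556  -0.3528  0.1255] ((0.5464754700660706, -0.3638421893119812), 0.009657937102019787)
bottle [ 0.622 -0.201  0.05 ] [ 0.684 -0.14   0.135]
```

```bash
python3 -m handwheel '{"deltas": [[1,0,0,-0.5,-1],[1,0,0,-0.5,-1],[1,0,0,-0.2,-0.6],[1,-0.356,-0.95,0,0],[1,-0.356,-0.95,0,0],[1,-0.356,-0.95,0,0],[1,-0.356,-0.95,0,0],[1,-0.356,-0.95,0,0],[1,-0.356,-0.95,0,0],[1,-0.356,-0.95,0,0],[1,-0.356,-0.95,0,0],[1,-0.356,-0.95,0,0],[1,-0.356,-0.95,0,0],[1,-0.356,-0.95,0,0],[1,-0.356,-0.95,0,0],[1,-0.356,-0.95,0,0],[1,-0.356,-0.95,0,0],[1,-0.356,-0.95,0,0],[1,-0.356,-0.95,0,0],[1,-0.356,-0.95,0,0]]}' 30
python3 -m handwheel '{"deltas": [[1,0,0,0,0],[1,0,0,0,0]]}'
python3 - <<'E'
from h import *
c=cam('wrist'); save(c,'w1.png'); s=status.get_state()
print(c['o']-s['tcp_pos'],c['R'].round(3).tolist(),s['joint_pos'].round(2),s['clock'])
E
```

```text
clock: 2.7
tcp_pos: [0.4944, -0.1305, 0.3518]
orientation: [-0.0, 0.0, 1.0, 0.0]
wrist_force: [1.4, -0.0, 0.6]
finger_gap: 0.0854
grip_force: 0.0
clock: 2.95
tcp_pos: [0.4938, -0.1289, 0.3516]
orientation: [-0.001, 0.0, 1.0, 0.0]
wrist_force: [0.5, -0.8, 0.4]
finger_gap: 0.0853
grip_force: 0.0
[-0.07010226 -0.00037222  0.06998854] [[0.001, 0.961, 0.275], [1.0, -0.002, 0.001], [0.001, 0.275, -0.961]] [-0.41  0.18 -0.01  1.38  0.   -0.41] 3.0
```

View pics/w1.png

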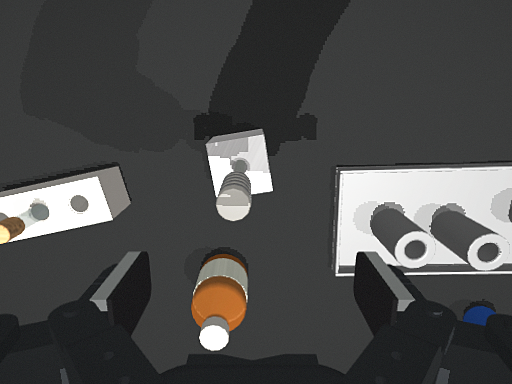

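The wrist view shows the rod's handle top at (234,205), the shaft entering the stand's mouth at about (239,165), and adapters at (414,249) and (487,250).

```bash
cat >> h.py <<'E'
def circ(q): # algebraic circle fit
    A=np.c_[2*q[:,:2],np.ones(len(q))]; s=np.linalg.lstsq(A,(q[:,:2]**2).sum(1),rcond=None)[0]
    return s[:2],np.sqrt(s[2]+s[0]**2+s[1]**2)
E
python3 - <<'E'
from h import *
c=cam('wrist'); X=cloud(c); ok=c['depth']>0
st=np.array([.494,-.142]); near=np.linalg.norm(X[...,:2]-st,axis=-1)
q=X[ok&(near<.05)&(X[...,2]>.12)&(X[...,2]<.23)]
zt=q[:,2].max(); print('ztop',zt)
t=q[q[:,2]>zt-.004]; print('top disc',cv2.minEnclosingCircle(t[:,:2].astype(np.float32)),t[:,2].mean(),len(t))
for a in np.arange(.135,.195,.01):
    s=q[(q[:,2]>a)&(q[:,2]<a+.01)]
    if len(s)>5: print(a.round(3),len(s),circ(s),s[:,1].min().round(4),s[:,1].max().round(4))
m=ok&(abs(X[...,2]-.07)<.004)&(near<.06); print('stand',cv2.minAreaRect(X[m][:,:2].astype(np.float32)),X[m][:,2].mean())
for r in [(.583,.1197),(.581,.044)]:
    m=ok&(abs(X[...,2]-.084)<.005)&(np.linalg.norm(X[...,:2]-r,axis=-1)<.04); print('ad',cv2.minEnclosingCircle(X[m][:,:2].astype(np.float32)),m.sum(),X[m][:,2].mean())
E
```

```text
ztop 0.2021192944010304
top disc ((0.4934110641479492, -0.14180180430412292), 0.011812444776296616) 0.19999873656963843 875
0.135 6 (array([ 0.49460553, -0.14216487]), np.float64(0.012701782787160209)) -0.1472 -0.1365
0.145 75 (array([ 0.49374456, -0.14205884]), np.float64(0.01218769823398645)) -0.1535 -0.1298
0.155 83 (array([ 0.49372027, -0.1420633 ]), np.float64(0.012164695302445981)) -0.1533 -0.1298
0.165 92 (array([ 0.49379563, -0.14206837]), np.float64(0.012231348679098614)) -0.1532 -0.1297
0.175 102 (array([ 0.49377364, -0.14203044]), np.float64(0.012210111127311364)) -0.153 -0.1297
0.185 139 (array([ 0.49355833, -0.14200926]), np.float64(0.011952821591360468)) -0.1537 -0.1297
stand ((0.4935968220233917, -0.14212343096733093), (0.06027679145336151, 0.059976205229759216), 9.165989875793457) 0.070036271371491
ad ((0.58262699842453, 0.12141606211662292), 0.022483522072434425) 1096 0.08359676613561966
ad ((0.580524206161499, 0.04443470761179924), 0.02252398617565632) 1040 0.0836389225822387
```

```bash
python3 -m handwheel '{"deltas": [[1,0,-0.325,0,0],[1,0,0,0.4,0],[1,0,0,0.6,0],[1,0,0,0.6,0],[1,0,0,0.6,0],[1,0,0,0.5,0],[1,0,0,0.4,0],[1,0,0,0.09,0],[1,0,0,0,0],[-1,0,0,0,0],[-1,0,0,0,0],[-1,0,0,0,0],[-1,0,0,0,0],[-1,0,0,0,0],[-1,0,0,0,0],[-1,0,0,0,0],[-1,0,0,0,0]]}' 40
```

```text
clock: 5.18
tcp_pos: [0.4944, -0.1422, 0.2246]
orientation: [0.0, -0.0, 1.0, -0.0]
wrist_force: [-0.4, 0.5, 5.2]
finger_gap: 0.0229
grip_force: 39.1
```

```bash
python3 -m handwheel '{"deltas": [[-1,0,0,-0.1,0],[-1,0,0,-0.3,0],[-1,0,0,-0.4,0],[-1,0,0,-0.5,0],[-1,0,0,-0.6,0],[-1,0,0,-0.6,0],[-1,0,0,-0.5,0],[-1,0,0,0,0],[-1,0,0,0,0]]}' 60
python3 - <<'E'
from h import *
s=status.get_state(); tc=s['tcp_pos']
c=cam('side'); save(c,'s2.png'); X=cloud(c); ok=c['depth']>0
m=ok&(np.linalg.norm(X[...,:2]-tc[:2],axis=-1)<.03)&(X[...,2]<.26)&(X[...,2]>.1)
q=X[m]
for a in np.arange(.11,.26,.02):
    t=q[(q[:,2]>a)&(q[:,2]<a+.02)]; print(a.round(2),len(t),t.mean(0).round(4) if len(t) else '')
print(tc,q[:,2].min())
c=cam('wrist'); X=cloud(c); ok=c['depth']>0
q=X[ok&(np.linalg.norm(X[...,:2]-tc[:2],axis=-1)<.025)&(X[...,2]<.3)&(X[...,2]>.1)]
for a in np.arange(.11,.3,.02):
    t=q[(q[:,2]>a)&(q[:,2]<a+.02)]; 
    if len(t)>8: print(a.round(2),len(t),t.min(0).round(4),t.max(0).round(4),circ(t))
for r in [(.583,.1197),(.581,.044)]:
    m=ok&(abs(X[...,2]-.084)<.005)&(np.linalg.norm(X[...,:2]-r,axis=-1)<.04); print('ad',cv2.minEnclosingCircle(X[m][:,:2].astype(np.float32)),m.sum())
E
```

```text
clock: 6.3
tcp_pos: [0.4939, -0.1421, 0.3436]
orientation: [-0.0, 0.0, 1.0, 0.0]
wrist_force: [0.4, -0.3, -0.4]
finger_gap: 0.0225
grip_force: 58.7
0.11 0 
0.13 20 [ 0.4942 -0.1456  0.1409]
0.15 19 [ 0.4948 -0.1461  0.1601]
0.17 21 [ 0.4945 -0.1465  0.1804]
0.19 20 [ 0.4949 -0.1463  0.1992]
0.21 25 [ 0.4949 -0.1464  0.2198]
0.23 25 [ 0.4945 -0.1454  0.2403]
0.25 4 [ 0.4927 -0.1491  0.2552]
[ 0.49391289 -0.14210999  0.34362417] 0.13127418897211063
0.13 68 [ 0.4874 -0.1468  0.1302] [ 0.4927 -0.1369  0.1498] (array([ 0.49261158, -0.14183804]), np.float64(0.00481287761909852))
0.15 78 [ 0.4875 -0.1464  0.1501] [ 0.4926 -0.137   0.1699] (array([ 0.49264927, -0.14185209]), np.float64(0.004794011320605452))
0.17 101 [ 0.4877 -0.1468  0.1701] [ 0.4925 -0.1373  0.1895] (array([ 0.49278412, -0.14191046]), np.float64(0.00485979576956561))
0.19 133 [ 0.4876 -0.1469  0.1902] [ 0.4931 -0.137   0.2098] (array([ 0.49274954, -0.14196287]), np.float64(0.0048151818718509916))
0.21 172 [ 0.4874 -0.1468  0.2102] [ 0.4928 -0.137   0.2298] (array([ 0.49274833, -0.14193487]), np.float64(0.004783944012849093))
0.23 110 [ 0.4876 -0.1469  0.23  ] [ 0.4926 -0.1373  0.2426] (array([ 0.49272695, -0.14204481]), np.float64(0.004752917790891441))
0.25 348 [ 0.4802 -0.1534  0.2591] [ 0.49   -0.1307  0.27  ] (array([ 0.49267908, -0.14204039]), np.float64(0.011771657195938628))
0.27 1878 [ 0.48  -0.166  0.27 ] [ 0.4898 -0.1183  0.29  ] (array([ 0.50580692, -0.14216126]), np.float64(0.025667256882524248))
0.29 1450 [ 0.4799 -0.166   0.29  ] [ 0.4904 -0.1182  0.3   ] (array([ 0.50905555, -0.14204756]), np.float64(0.028856666741443725))
ad ((0.5832880139350891, 0.12067675590515137), 0.022022323682904243) 706
ad ((0.5803626775741577, 0.045020390301942825), 0.02252969890832901) 1105
```

```bash
python3 -m handwheel '{"deltas": [[-1,-0.2,0.4,0,0],[-1,-0.4,0.8,0,0],[-1,-0.4,0.9,0,0],[-1,-0.4,0.9,0,0],[-1,-0.4,0.8,0,0],[-1,-0.295,0.58,0,0],[-1,-0.1,0.3,0,0],[-1,0,0,0,0],[-1,0,0,0,0]]}'
cat > m.py <<'E'
from h import *
import sys
def run(guess):
    s=status.get_state(); tc=s['tcp_pos']; c=cam('wrist'); X=cloud(c); ok=c['depth']>0
    q=X[ok&(np.linalg.norm(X[...,:2]-tc[:2],axis=-1)<.02)&(X[...,2]>.1)&(X[...,2]<.24)]
    lo=q[q[:,2]<q[:,2].min()+.03]
    print('tcp',tc,'rod/tube tip',circ(lo),q[:,2].min(),'upper',circ(q[q[:,2]>q[:,2].max()-.03])); 
    for r in guess:
        m=ok&(abs(X[...,2]-.084)<.004)&(np.linalg.norm(X[...,:2]-r,axis=-1)<.035)
        if m.sum()<50: continue
        p=X[m][:,:2]; h=cv2.convexHull(p.astype(np.float32))[:,0]
        # robust: outer hull points at radius ~22
        c0,_=circ(h); 
        for _ in range(5):
            k=abs(np.linalg.norm(h-c0,axis=1)-.022)<.0025; c0,R0=circ(h[k])
        print('ad',c0,R0,k.sum(),cv2.minEnclosingCircle(p.astype(np.float32)),'d units tool x,y:',(-(c0-circ(lo)[0])*[1,-1]/.04).round(3))
    return c
if __name__=='__main__': run([(.5804,.0447),(.583,.1207),(.5635,.2135),(.566,.2955)])
E
python3 m.py
```

```text
clock: 7.52
tcp_pos: [0.5817, 0.0445, 0.3442]
orientation: [-0.0, 0.0, 1.0, -0.0]
wrist_force: [0.4, 0.1, -1.9]
finger_gap: 0.0225
grip_force: 58.8
tcp [0.58165711 0.04450844 0.34420494] rod/tube tip (array([0.58067772, 0.04448266]), np.float64(0.004808526640477514)) 0.13029764406384975 upper (array([0.58070508, 0.04442664]), np.float64(0.004775725860399176))
ad [0.58012499 0.04491057] 0.02151091736151369 39 ((0.580129086971283, 0.04488326609134674), 0.02187390625476837) d units tool x,y: [0.014 0.011]
ad [0.58306997 0.12183744] 0.021882636578516187 39 ((0.5824822783470154, 0.12198285013437271), 0.022526251152157784) d units tool x,y: [-0.06   1.934]
ad [0.56307567 0.21560743] 0.021894595584915983 37 ((0.5633909702301025, 0.215633362531662), 0.022606106474995613) d units tool x,y: [0.44  4.278]
ad [0.56571151 0.29598551] 0.021135481409615423 19 ((0.5664671659469604, 0.2917032837867737), 0.020791489630937576) d units tool x,y: [0.374 6.288]
```

```bash
python3 -m handwheel '{"deltas": [[-1,0,0,0.3,0],[-1,0,0,0.4,0],[-1,0,0,0.4,0],[-1,0,0,0.4,0],[-1,0,0,0.4,0],[-1,0,0,0.3,0],[-1,0,0,0.2,0],[-1,0,0,0.15,0],[-1,0,0,0,0],[-1,0,0,0,0]]}'; python3 -m handwheel '{"deltas": [[-1,0,0,0.05,0],[-1,0,0,0.05,0],[-1,0,0,0.05,0],[-1,0,0,0,0]]}'
```

```text
clock: 8.82
tcp_pos: [0.5823, 0.045, 0.2428]
orientation: [0.0, -0.0, 1.0, 0.0]
wrist_force: [0.3, -0.3, -0.2]
finger_gap: 0.0228
grip_force: 58.8
clock: 9.32
tcp_pos: [0.5818, 0.045, 0.236]
orientation: [-0.0, 0.0, 1.0, 0.0]
wrist_force: [-0.5, 1.4, -0.7]
finger_gap: 0.0228
grip_force: 58.8
```

```bash
python3 -m handwheel '{"deltas": [[-1,0,0,0.05,0],[-1,0,0,0.05,0],[-1,0,0,0.05,0],[-1,0,0,0,0]]}'
```

```text
clock: 9.82
tcp_pos: [0.5818, 0.045, 0.23]
orientation: [-0.0, 0.0, 1.0, 0.0]
wrist_force: [0.2, 0.9, -1.0]
finger_gap: 0.0229
grip_force: 58.8
```

Tip is at 0.016 with no force, so the first bore is open. On to the next.

```bash
python3 -m handwheel '{"deltas": [[-1,0,0,-0.3,0],[-1,0,0,-0.5,0],[-1,0,0,-0.5,0],[-1,0,0,-0.6,0],[-1,0,0,-0.5,0],[-1,0,0,-0.45,0],[-1,0,0.3,0,0],[-1,-0.06,0.6,0,0],[-1,0,0.6,0,0],[-1,0,0.43,0,0],[-1,0,0,0,0],[-1,0,0,0,0]]}'; python3 m.py
```

```text
clock: 11.32
tcp_pos: [0.5843, 0.122, 0.3441]
orientation: [-0.0, -0.0, 1.0, -0.0]
wrist_force: [0.2, -0.4, -1.0]
finger_gap: 0.0225
grip_force: 58.9
tcp [0.58431771 0.12201106 0.34412615] rod/tube tip (array([0.58349849, 0.12196073]), np.float64(0.004884072709052169)) 0.13056069906278578 upper (array([0.58346926, 0.12191834]), np.float64(0.004807443966371709))
ad [0.58006184 0.04536883] 0.021504506260567945 37 ((0.5801000595092773, 0.04512931779026985), 0.02193748950958252) d units tool x,y: [ 0.086 -1.915]
ad [0.58289567 0.1217296 ] 0.021634080594414577 34 ((0.5828935503959656, 0.1217925101518631), 0.02197141759097576) d units tool x,y: [ 0.015 -0.006]
ad [0.56302439 0.21591774] 0.021475512531857782 36 ((0.5630801916122437, 0.21599642932415009), 0.021854382008314133) d units tool x,y: [0.512 2.349]
ad [0.56539767 0.29764781] 0.021906088928374243 33 ((0.5657632946968079, 0.29751288890838623), 0.022539930418133736) d units tool x,y: [0.453 4.392]
```

```bash
python3 -m handwheel '{"deltas": [[-1,0,0,0.3,0],[-1,0,0,0.4,0],[-1,0,0,0.4,0],[-1,0,0,0.4,0],[-1,0,0,0.4,0],[-1,0,0,0.3,0],[-1,0,0,0.2,0],[-1,0,0,0.15,0],[-1,0,0,0.05,0],[-1,0,0,0.05,0],[-1,0,0,0.05,0],[-1,0,0,0,0]]}'; python3 -m handwheel '{"deltas": [[-1,0,0,0.05,0],[-1,0,0,0.05,0],[-1,0,0,0,0]]}'
```

```text
clock: 12.88
tcp_pos: [0.5844, 0.1222, 0.2363]
orientation: [0.0, 0.0, 1.0, 0.0]
wrist_force: [0.3, 0.1, -0.6]
finger_gap: 0.0228
grip_force: 58.9
clock: 13.25
tcp_pos: [0.5842, 0.1222, 0.232]
orientation: [-0.0, 0.0, 1.0, 0.0]
wrist_force: [0.8, -0.1, -0.9]
finger_gap: 0.0228
grip_force: 58.9
```

This one is open too. On to the third.

```bash
python3 -m handwheel '{"deltas": [[-1,0,0,-0.3,0],[-1,0,0,-0.5,0],[-1,0,0,-0.5,0],[-1,0,0,-0.6,0],[-1,0,0,-0.5,0],[-1,0,0,-0.4,0],[-1,0.1,0.4,0,0],[-1,0.11,0.6,0,0],[-1,0.1,0.6,0,0],[-1,0.1,0.45,0,0],[-1,0.1,0.3,0,0],[-1,0,0,0,0],[-1,0,0,0,0]]}'; python3 m.py
```

```text
clock: 14.88
tcp_pos: [0.564, 0.2159, 0.3443]
orientation: [0.0, 0.0, 1.0, -0.0]
wrist_force: [0.1, -0.6, -0.3]
finger_gap: 0.0226
grip_force: 58.9
tcp [0.56403992 0.21586599 0.34428754] rod/tube tip (array([0.56320877, 0.2158388 ]), np.float64(0.004828779302659371)) 0.12993499189973506 upper (array([0.5631666 , 0.21580505]), np.float64(0.004756469295213765))
ad [0.58003629 0.04571177] 0.021677211392231287 28 ((0.5798345804214478, 0.04546487331390381), 0.022641930729150772) d units tool x,y: [-0.421 -4.253]
ad [0.58271616 0.12215475] 0.021497176236122906 34 ((0.5827579498291016, 0.122283935546875), 0.02189679443836212) d units tool x,y: [-0.488 -2.342]
ad [0.56282843 0.21561923] 0.021599432347984976 34 ((0.56295245885849, 0.21559001505374908), 0.021885355934500694) d units tool x,y: [ 0.01  -0.005]
ad [0.56529539 0.29768783] 0.02186159949625247 32 ((0.5651790499687195, 0.2976680397987366), 0.022322559729218483) d units tool x,y: [-0.052  2.046]
```

```bash
python3 -m handwheel '{"deltas": [[-1,0,0,0.3,0],[-1,0,0,0.4,0],[-1,0,0,0.4,0],[-1,0,0,0.4,0],[-1,0,0,0.4,0],[-1,0,0,0.3,0],[-1,0,0,0.2,0],[-1,0,0,0.15,0],[-1,0,0,0.05,0],[-1,0,0,0.05,0],[-1,0,0,0.05,0],[-1,0,0,0,0]]}'; python3 -m handwheel '{"deltas": [[-1,0,0,0.05,0],[-1,0,0,0.05,0],[-1,0,0,0,0]]}'
```

```text
clock: 16.42
tcp_pos: [0.5647, 0.2164, 0.2386]
orientation: [0.002, -0.0, 1.0, 0.0]
wrist_force: [-1.3, -0.3, 7.3]
finger_gap: 0.0229
grip_force: 59.8
clock: 16.8
tcp_pos: [0.5656, 0.2165, 0.2383]
orientation: [0.004, -0.0, 1.0, 0.001]
wrist_force: [-4.1, -1.0, 23.7]
finger_gap: 0.0227
grip_force: 61.5
```

Contact at tip height 0.024 with 24 N, so the cushion is in the third adapter (0.563, 0.216). I'll retract and carry the rod back to the stand.

```bash
python3 -m handwheel '{"deltas": [[-1,0,0,-0.3,0],[-1,0,0,-0.5,0],[-1,0,0,-0.5,0],[-1,0,0,-0.6,0],[-1,0,0,-0.5,0],[-1,0,0,-0.4,0],[-1,0,-0.4,0,0],[-1,0.15,-0.75,0,0],[-1,0.15,-0.9,0,0],[-1,0.2,-0.9,0,0],[-1,0.2,-0.9,0,0],[-1,0.2,-0.9,0,0],[-1,0.2,-0.9,0,0],[-1,0.2,-0.9,0,0],[-1,0.2,-0.9,0,0],[-1,0.2,-0.7,0,0],[-1,0.14,-0.5,0,0],[-1,0.1,-0.3,0,0],[-1,0,0,0,0],[-1,0,0,0,0]]}'
cat > st.py <<'E'
from h import *
import m
c=m.run([]); X=cloud(c); ok=c['depth']>0
k=ok&(abs(X[...,2]-.07)<.004)&(np.linalg.norm(X[...,:2]-[.4936,-.142],axis=-1)<.06); print('stand',cv2.minAreaRect(X[k][:,:2].astype(np.float32)))
E
python3 st.py
```

```text
clock: 19.3
tcp_pos: [0.4863, -0.1414, 0.3441]
orientation: [-0.0, -0.0, 1.0, 0.0]
wrist_force: [-0.4, 0.2, -1.7]
finger_gap: 0.0226
grip_force: 59.0
tcp [ 0.48631971 -0.14136856  0.34409381] rod/tube tip (array([ 0.48546057, -0.14130504]), np.float64(0.004843752332872218)) 0.13008350360572568 upper (array([ 0.48546324, -0.14140441]), np.float64(0.004781905130467649))
stand ((0.4935150444507599, -0.14219947159290314), (0.06017680838704109, 0.060029782354831696), 9.158040046691895)
```

```bash
python3 -m handwheel '{"deltas": [[-1,-0.2,-0.02,0,0],[-1,0,0,0,0],[-1,0,0,0.3,0],[-1,0,0,0.4,0],[-1,0,0,0.4,0],[-1,0,0,0.4,0],[-1,0,0,0,0],[-1,0,0,0,0]]}'; python3 st.py; python3 -m handwheel '{"deltas": [[-1,0,0,0.2,0],[-1,0,0,0.3,0],[-1,0,0,0.3,0],[-1,0,0,0.3,0],[-1,0,0,0.2,0],[-1,0,0,0.1,0],[-1,0,0,0.05,0],[-1,0,0,0,0]]}'
```

```text
clock: 20.35
tcp_pos: [0.4944, -0.1425, 0.2844]
orientation: [0.0, -0.0, 1.0, 0.0]
wrist_force: [0.5, -0.3, -1.8]
finger_gap: 0.0228
grip_force: 59.0
tcp [ 0.4943584  -0.14254027  0.28442311] rod/tube tip (array([ 0.4936146 , -0.14261097]), np.float64(0.004845837820240777)) 0.10006012489034388 upper (array([ 0.49050426, -0.14248608]), np.float64(0.011808951773327558))
stand ((0.49369263648986816, -0.14212605357170105), (0.06064371392130852, 0.06009414792060852), 9.211949348449707)
clock: 21.4
tcp_pos: [0.4945, -0.1426, 0.2264]
orientation: [0.0, 0.0, 1.0, -0.0]
wrist_force: [1.1, 0.7, -1.6]
finger_gap: 0.0226
grip_force: 59.0
```

```bash
python3 -m handwheel '{"deltas": [[-1,0,0,0.05,0],[-1,0,0,0,0],[1,0,0,0,0],[1,0,0,0,0],[1,0,0,0,0],[1,0,0,0,0],[1,0,0,0,0],[1,0,0,0,0],[1,0,0,-0.4,0],[1,0,0,-0.6,0],[1,0,0,-0.7,0],[1,0,0,-0.7,0],[1,0,0,-0.6,0],[1,0,0,-0.3,0],[1,0,0,0,0]]}' 60
python3 -m handwheel '{"deltas": [[1,-0.1,-0.5,0,0],[1,-0.15,-0.8,0,0],[1,-0.2,-0.9,0,0],[1,-0.2,-0.9,0,0],[1,-0.2,-0.8,0,0],[1,-0.2,-0.7,0,0],[1,-0.15,-0.5,0,0],[1,-0.1,-0.4,0,0],[1,0,0,0,0],[1,0,0,0,0]]}'
python3 - <<'E'
from h import *
c=cam('wrist'); save(c,'w2.png'); X=cloud(c); ok=c['depth']>0
r=np.array([.545,-.364])
q=X[ok&(np.linalg.norm(X[...,:2]-r,axis=-1)<.03)&(X[...,2]>.09)&(X[...,2]<.2)]
print(q[:,2].max(),np.median(q[:,2]),len(q))
t=q[q[:,2]>.119]; print('captop',cv2.minEnclosingCircle(t[:,:2].astype(np.float32)),circ(cv2.convexHull(t[:,:2].astype(np.float32))[:,0]))
for a in (.098,.106,.114):
    s=q[(q[:,2]>a)&(q[:,2]<a+.008)]; print(a,len(s),circ(s) if len(s)>8 else '')
k=ok&(abs(X[...,2]-.06)<.004)&(np.linalg.norm(X[...,:2]-r,axis=-1)<.1); print('rack',cv2.minAreaRect(X[k][:,:2].astype(np.float32)))
st=[.4936,-.142]; q=X[ok&(np.linalg.norm(X[...,:2]-st,axis=-1)<.035)&(X[...,2]>.09)&(X[...,2]<.23)]
print('rod',q[:,2].max(),[circ(q[abs(q[:,2]-a)<.01]) for a in (.15,.18)])
s=status.get_state(); print(s['tcp_pos'],s['joint_pos'].round(2))
E
```

```text
clock: 23.28
tcp_pos: [0.4947, -0.1427, 0.3567]
orientation: [0.001, 0.0, 1.0, -0.0]
wrist_force: [0.5, 0.7, -0.7]
finger_gap: 0.0855
grip_force: 0.0
clock: 24.52
tcp_pos: [0.546, -0.3626, 0.3553]
orientation: [-0.001, 0.0, 1.0, 0.001]
wrist_force: [-0.1, -0.1, -0.4]
finger_gap: 0.0856
grip_force: 0.0
0.12394489694904992 0.1216435084412685 430
captop ((0.545961856842041, -0.36347201466560364), 0.010100717656314373) (array([ 0.54575135, -0.36357585]), np.float64(0.00965977757565761))
0.098 22 (array([ 0.54582482, -0.36349807]), np.float64(0.009649992376005636))
0.106 34 (array([ 0.54606679, -0.36350734]), np.float64(0.009842891789657048))
0.114 228 (array([ 0.54517759, -0.36340551]), np.float64(0.007369352823140578))
rack ((0.5459486246109009, -0.36301860213279724), (0.05033177137374878, 0.15097856521606445), 12.527543067932129)
rod 0.13055274390015809 [(array([0., 0.]), np.float64(0.0)), (array([0., 0.]), np.float64(0.0))]
[ 0.54606281 -0.3623018   0.35571241] [-0.71  0.48  0.42  1.51  0.   -0.71]
```

View pics/w2.png

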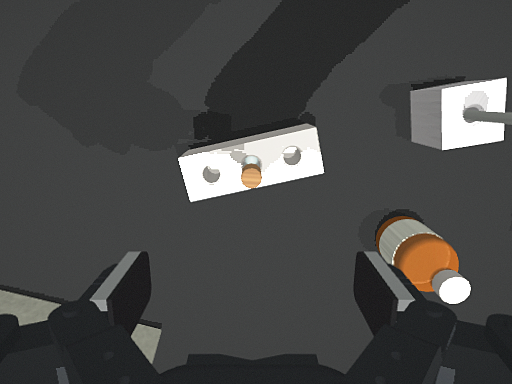

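Rod is upright in its stand (shaft at about (470,115)). The stopper is at (251,178), upright in the rack's middle hole.

```bash
python3 -m handwheel '{"deltas": [[1,0,-0.03,0.3,0],[1,0,0,0.6,0],[1,0,0,0.7,0],[1,0,0,0.7,0],[1,0,0,0.7,0],[1,0,0,0.7,0],[1,0,0,0.5,0],[1,0,0,0.4,0],[1,0,0,0.19,0],[1,0,0,0,0],[-1,0,0,0,0],[-1,0,0,0,0],[-1,0,0,0,0],[-1,0,0,0,0],[-1,0,0,0,0],[-1,0,0,0,0],[-1,0,0,0,0],[-1,0,0,0,0]]}' 25
python3 -m handwheel '{"deltas": [[-1,0,0,-0.1,0],[-1,0,0,-0.3,0],[-1,0,0,-0.5,0],[-1,0,0,-0.6,0],[-1,0,0,-0.6,0],[-1,0,0,-0.6,0],[-1,0,0,-0.5,0],[-1,0,0,-0.3,0],[-1,0,0,0,0]]}'
```

```text
clock: 26.82
tcp_pos: [0.5465, -0.364, 0.165]
orientation: [0.0, 0.0, 1.0, -0.0]
wrist_force: [-0.6, 0.0, 3.0]
finger_gap: 0.0186
grip_force: 25.6
clock: 27.95
tcp_pos: [0.5467, -0.364, 0.3058]
orientation: [0.001, -0.0, 1.0, -0.001]
wrist_force: [0.0, 0.2, -1.0]
finger_gap: 0.0188
grip_force: 25.4
```

```bash
python3 -m handwheel '{"deltas": [[-1,0,0,-0.6,0],[-1,0,0.2,-0.4,0],[-1,0,0.5,0,0],[-1,0,0.8,0,0],[-1,0,0.9,0,0],[-1,0,0.9,0,0],[-1,0,0.9,0,0],[-1,-0.1,0.9,0,0],[-1,-0.1,0.9,0,0],[-1,-0.1,0.9,0,0],[-1,-0.1,0.9,0,0],[-1,-0.02,0.9,0,0],[-1,0,0.9,0,0],[-1,0,0.9,0,0],[-1,0,0.9,0,0],[-1,0,0.8,0,0],[-1,0,0.8,0,0],[-1,0,0.7,0,0],[-1,0,0.5,0,0],[-1,0,0.3,0,0]]}'
python3 -m handwheel '{"deltas": [[-1,0,0,0.4,0],[-1,0,0,0.5,0],[-1,0,0,0.4,0],[-1,0,0,0,0],[-1,0,0,0,0]]}'
python3 - <<'E'
import m
from h import *
c=m.run([(.5628,.2156)]); save(c,'w3.png')
X=cloud(c); ok=c['depth']>0; tc=status.get_state()['tcp_pos']
q=X[ok&(np.linalg.norm(X[...,:2]-tc[:2],axis=-1)<.02)&(X[...,2]>.1)&(X[...,2]<.24)]
for a in np.arange(.12,.24,.01):
    s=q[(q[:,2]>a)&(q[:,2]<a+.01)]
    if len(s)>8: print(a.round(2),len(s),circ(s),s[:,1].min().round(4),s[:,1].max().round(4))
E
```

```text
clock: 30.45
tcp_pos: [0.5624, 0.2175, 0.3442]
orientation: [-0.0, -0.001, 1.0, -0.0]
wrist_force: [0.6, -0.7, 0.0]
finger_gap: 0.0189
grip_force: 25.4
clock: 31.08
tcp_pos: [0.5634, 0.2161, 0.2933]
orientation: [0.0, 0.0, 1.0, 0.0]
wrist_force: [0.4, -0.3, 0.1]
finger_gap: 0.0189
grip_force: 25.4
tcp [0.56341042 0.21609538 0.29327554] rod/tube tip (array([0.56285899, 0.21617438]), np.float64(0.007881727508313176)) 0.1446149981653231 upper (array([0.55092588, 0.21610846]), np.float64(0.010528262873030343))
ad [0.562701 0.215657] 0.02155999911647037 40 ((0.5628689527511597, 0.21558214724063873), 0.02201795019209385) d units tool x,y: [ 0.004 -0.013]
0.14 45 (array([0.56284214, 0.21620302]), np.float64(0.007865147065163362)) 0.2084 0.2235
0.15 103 (array([0.56286357, 0.21621425]), np.float64(0.007888284146216602)) 0.2086 0.224
0.16 120 (array([0.56290386, 0.21614346]), np.float64(0.007910520426212654)) 0.2084 0.2241
0.17 138 (array([0.56284613, 0.21614879]), np.float64(0.00785687182430191)) 0.2081 0.2239
0.18 164 (array([0.56281945, 0.21612164]), np.float64(0.007842903986998984)) 0.2084 0.224
0.19 180 (array([0.56285882, 0.21612799]), np.float64(0.007864855125167112)) 0.2082 0.224
0.2 227 (array([0.56286255, 0.2161153 ]), np.float64(0.007900102748151665)) 0.2083 0.2239
0.21 260 (array([0.56276522, 0.2160885 ]), np.float64(0.007817269875482471)) 0.2081 0.2239
0.22 410 (array([0.54944393, 0.2161162 ]), np.float64(0.011620653808472846)) 0.1975 0.2347
0.23 942 (array([0.55367916, 0.21627487]), np.float64(0.010538864854654786)) 0.1975 0.2349
```

View pics/w3.png

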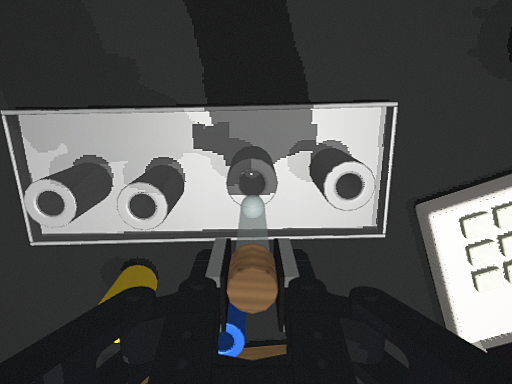

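Tube hangs vertical, with its tip at (253,207) in line with the target adapter at (252,180), within 0.6 mm. Lowering it now.

```bash
python3 -m handwheel '{"deltas": [[-1,0,-0.01,0.3,0],[-1,0,0,0.3,0],[-1,0,0,0.3,0],[-1,0,0,0.3,0],[-1,0,0,0.3,0],[-1,0,0,0.3,0],[-1,0,0,0.3,0],[-1,0,0,0.3,0],[-1,0,0,0.2,0],[-1,0,0,0.1,0],[-1,0,0,0.05,0],[-1,0,0,0,0],[-1,0,0,0,0]]}'; python3 -m handwheel '{"deltas": [[-1,0,0,0.05,0],[-1,0,0,0.05,0],[-1,0,0,0,0],[-1,0,0,0,0]]}'
```

```text
clock: 32.75
tcp_pos: [0.5634, 0.2159, 0.1831]
orientation: [0.0, 0.0, 1.0, 0.0]
wrist_force: [-0.2, 1.4, -0.7]
finger_gap: 0.0189
grip_force: 25.4
clock: 33.25
tcp_pos: [0.5633, 0.2158, 0.179]
orientation: [0.0, 0.0, 1.0, 0.0]
wrist_force: [0.1, 0.1, 1.4]
finger_gap: 0.0191
grip_force: 25.7
```

```bash
python3 -m handwheel '{"deltas": [[-1,0,0,0.03,0],[-1,0,0,0,0],[-1,0,0,0,0]]}'
```

```text
clock: 33.62
tcp_pos: [0.5638, 0.2159, 0.1787]
orientation: [0.001, 0.0, 1.0, 0.0]
wrist_force: [-0.9, 0.2, 7.4]
finger_gap: 0.0192
grip_force: 26.1
```

```bash
python3 -m handwheel '{"deltas": [[-1,0,0,-0.02,0],[-0.3,0,0,0,0],[0,0,0,0,0],[0,0,0,0,0],[0,0,0,0,0],[0,0,0,0,0],[0,0,0,-0.2,0],[0,0,0,-0.4,0],[0,0,0,-0.6,0],[0,0,0,-0.6,0],[0,0,0,-0.6,0],[0,0,0,-0.6,0],[0,0,0,-0.4,0],[0,0.5,0,0,0],[0,0.7,0,0,0],[0,0.5,0,0,0],[0,0,0,0,0],[0,0,0,0,0]]}'
python3 - <<'E'
from h import *
c=cam('side'); top=cam('top')
for n,c in (('s',c),('t',top)):
    X=cloud(c); ok=c['depth']>0
    q=X[ok&(np.linalg.norm(X[...,:2]-[.563,.216],axis=-1)<.025)&(X[...,2]>.1)&(X[...,2]<.17)]; print(n,'cap',len(q),q[:,2].max() if len(q) else '',q.mean(0) if len(q) else '')
    q=X[ok&(np.linalg.norm(X[...,:2]-[.494,-.142],axis=-1)<.03)&(X[...,2]>.14)]; print('rod',q[:,2].max(),q.mean(0))
    q=X[ok&(np.linalg.norm(X[...,:2]-[.653,-.168],axis=-1)<.06)&(X[...,2]>.05)]; print('bottle',q.min(0),q.max(0))
a,b=cam('side'),top
cv2.imwrite('pics/end.png',np.hstack([cv2.resize(a['frame'][90:290,150:350],(400,400)),cv2.resize(b['frame'][110:270,90:330],(400,400))])[...,::-1])
E
```

```text
clock: 35.88
tcp_pos: [0.4959, 0.2159, 0.3148]
orientation: [0.001, 0.0, 1.0, 0.0]
wrist_force: [0.5, 0.1, 0.3]
finger_gap: 0.0426
grip_force: 0.0
s cap 71 0.14332940461576948 [0.56470081 0.20414873 0.12438812]
rod 0.20432276521570014 [ 0.49364807 -0.1490324   0.17966526]
bottle [ 0.62168829 -0.2018398   0.05001551] [ 0.6854436  -0.13933262  0.13490388]
t cap 61 0.14175034086935234 [0.56219653 0.20608691 0.1327671 ]
rod 0.2049138497866635 [ 0.49350897 -0.14081941  0.1942546 ]
bottle [ 0.62216524 -0.19735436  0.05011011] [ 0.68486267 -0.13625494  0.13573471]
```

View pics/end.png

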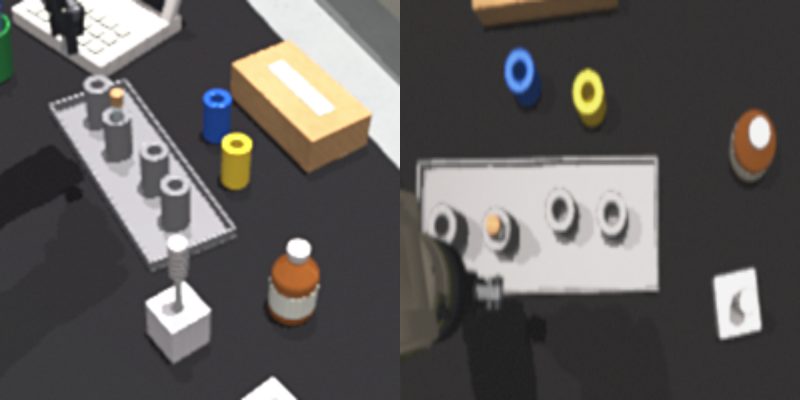

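The stopper shows at (118,97) in the left half and (494,226) in the right half, in the target adapter and leaning slightly within the bore's play. All four adapters stand, the rod is upright in its stand, and the bottle hasn't moved.

```bash
python3 -c "
from workcell import hand_in; print(hand_in())"
```

```text
the job is handed in; nothing more can be done
None
```

The job is handed in at about 36 s of the 72 s limit: I felt the cushion in the third adapter probed (x 0.563, y 0.216), stood the rod back in its stand, and lowered the tube onto the cushion there, where it leans slightly in the bore, with all four adapters standing and the bottle unmoved.

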